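Set a racing damper four clicks out from fully closed

TASK

On the damper clamped on the bench, use a fingertip to push the thumb lever of the click dial gently clockwise (seen from above) until it is fully closed against its stop, then push it back counter-clockwise exactly four clicks and leave it resting in the fourth click. Only push the lever from one side at a time: do not pinch it, and leave the loose things around the damper where they are.

Things in the scene. Friction and masses are not known exactly. Their poses are not given: they have to be found in the camera images.
- damper: Racing damper in a cradle bolted to the bench; origin on the bench under the dial's axis, z up. Aluminium head 70 x 70 mm round the origin, on it a bezel 68 mm across, top at 80 mm. Tube, red spring (66 mm across, top 79 mm) along +y to y = 350 mm, cradle 110 mm wide, y -70 to 370, 10 mm thick. Only dial and lever rise above 81 mm. 11 white ticks mark the clicks, from -x (closed) via -y to +x.
- lever_tip (a point): Outer end of the thumb lever, middle of its top edge: 46 mm from the dial axis, 122 mm above the bench. The lever is an upright aluminium fin on the dark dial disc (50 mm across): 10 mm thick, 28 mm tall, from 10 mm behind the axis to 46 mm in front. The point's -x points outward along the lever, z up; the flanks, to be pushed, face its +y and -y. Turns with the dial.
- dial_axis (a point): Point on the vertical axis of the dial at the lever's foot, which is the top of the disc, 94 mm above the bench. Does not turn.
- dial (a joint): Angle of dial and lever, rad: 0 = fully closed (lever along the damper's -x, over the first tick), growing counter-clockwise from above. 10 clicks of 0.3142 rad (18 deg); stops 0.03 rad beyond first and last. Leaving a click takes about 0.2 N m (6 N at 33 mm from the axis); past half way the dial snaps by itself into the next click, ahead of the finger. Starts three to seven clicks open.
- spanner: loose steel spanner 190 mm long, lying flat; a bystander, origin at the middle of its underside
- socket: loose steel socket, 32 mm across, 50 mm tall, standing; a bystander, origin at the middle of its underside
- tin: loose steel can, 66 mm across, 100 mm tall, standing; a bystander, origin at the middle of its underside
- collar: loose dark steel ring, 68 mm across, 16 mm tall, lying flat; a bystander, origin at the middle of its underside

How it is judged (in metres and radians):
On the way:
1. the dial has been turned clockwise to its stop (value of joint dial below 0.08 rad), for 0.1 s.
At the end, for the whole second after the job is handed in: After having been fully closed, the dial rests in the fourth click: joint at 1.257 rad within 0.1 rad, and still (value of joint dial between 1.15664 and 1.35664 rad and velocity of joint dial between -0.05 and 0.05 rad/s); the robot touches nothing.
It fails at once if the lever is pinched (pressed on both flanks at once) (contact force between the fingers and dial_c21 above 4 N and contact force between the fingers and dial_c22 above 4 N).
It fails at once if the lever is forced (over 45 N) (contact force between anything else and dial_c21 above 45 N or contact force between anything else and dial_c22 above 45 N).
It fails at once if a loose thing beside the damper is disturbed (moved over 25 mm) (distance of any of spanner, socket, tin, collar from where it was at the start of the episode above 0.025 m).
It also fails if it takes over 72 s, if anything falls off the work surface, if the arm or the gripper's body presses on something with over 40 N, if the wrist force passes 120 N, or if a joint passes its speed limit or range.

ROBOT

A 7-joint arm with a two-finger parallel gripper is mounted at the origin on the work surface. World frame = base frame: x ahead of the robot, y to its left, z up, the work surface at z = 0. Lengths are in m, angles in degrees, forces in N, time in s.
With the tool pointing down it reaches from about 0.425 to 0.875 m from the base axis. Payload 4.7 kg.
Tool frame: the origin (TCP) lies between the finger pads; the fingertips stand env.tip_reach ahead of it and the grasp point (between the pads) lies 2 mm behind it (env.tip_reach is the distance from the TCP to the fingertips, in m); z points along the fingers, y is the line along which they close (so a half turn about z gives the same grasp; the last joint's range is limited). The gripper opens to 87 mm and grips with 3 to 60 N. Pads are 19 mm wide; open, the fingers measure 117 mm over their backs; the gripper's body (75 mm by 190 mm) begins 51 mm behind the grasp point.
Start: joints at [-62.848, 18.392, -4.016, 83.108, 1.295, 78.541, -3.26], TCP at [0.288, 0.582, 0.24] pointing down, gripper open.
Joint ranges: [-163.93, 163.93], [-17.29, 119.83], [-79.2, 71.16], [3.27, 140.29], [-89.18, 269.18], [5.43, 117.66], [-154.24, 154.24]. Speed limits (degrees/s): [147.25, 147.25, 180, 180, 180, 180, 180].

INTERFACE

Orientations are given as [roll, pitch, yaw] about the fixed x, y, z axes, in that order (R = Rz(yaw) Ry(pitch) Rx(roll)).
In Python, from cell import env gives the robot as it stands.
- The arm moves only by the tool inch_along, called after "Request:" in YAML: its name, and indented under it one key for each argument. Schema: {"type":"object","properties":{"ticks":{"type":"string"},"force":{"type":"number"},"only":{"type":"string"},"quiet":{"type":"boolean"},"lines":{"type":"string"}},"required":["ticks"],"additionalProperties":false}. ticks is a string of 1 to 8 rows, one to a line, with the numbers parted by commas; each row has 5 numbers: dx, dy, dz in normalised numbers (1 is 0.75 m), then a turn about the tool's z in a scale on which 1.0 is 90 degrees, then the finger opening in m; each row is the pose to reach, as a shift and turn from the pose commanded when the call began, along the tool's axes at that moment; what a row does not reach only later rows make up. A row lasts 1/12 s, in which the tool goes at most 0.0417 m and 7.16 degrees, less where a joint would pass 70% of its speed; a pose out of reach is approached as far as the arm can. The fingers move at their own pace and stop on an object; force is the grip in N (left out, the last holds). Time passes only in rows, so rows that do not move let the fingers close. The tool returns the time, the measured TCP pose, the force, the opening and the grip force at its end. only (a regular expression) keeps the lines of the reply that match it, lines (a string "A,B") keeps lines A to B, and quiet returns only ok. A shift or turn number past 1, either way, is cut back to 1. Input that does not fit is refused with a message, and nothing moves.
- env.get_obs(): the state, without advancing time (a new reading comes with each control period).
- env.read_camera(name): name is "scene" or "top" or "wrist"; returns a dict with "color" (420x560x3 uint8, blue, green, red), "fx", "fy", "cx", "cy" (pixels), "dist" ([k1, k2, p1, p2, k3] as OpenCV has them; the pictures are not rectified), "world_from_camera" (4x4, takes a point from camera to world coordinates). Camera axes: x right, y down, z forward; pixel columns grow to the right and rows downward; lengths in m; the calibration is good to about 2 mm. A picture is of the moment at which its call begins. There is no depth.
- env.sign_off(): hands the job in; it is judged then, once.
The state is a dict: "time_s": time; "qpos": joint angles; "joint_velocities": joint speeds; "effort": joint torques, N m; "tool_pos": TCP position; "tool_rot": TCP orientation; "force": force on the tool from outside, world axes, zero at the start; "wrist_torque": the same for the moment, N m; "grip_width": finger opening in m; "grasp_force": force on a finger pad.
Only numpy, scipy, OpenCV 4.12 (cv2) and the standard library are available. Lean on these libraries where they do the work, as an engineer would, in place of code of your own. Each camera call takes 0.05 s, during which the arm holds its last target. There are 200 camera calls.

## Working session

There is one attempt and no reset: what is moved stays moved. The work goes in short steps, Python scripts to look and compute and a tool call to move; the robot and the scene stay as the last step left them, time stands still between calls to the robot, and variables do not carry over. Pictures are saved under pics/ and viewed, at most 10 in all, crops included, and the job is handed in when it is done.

```bash
ls; mkdir -p pics
```

Run:
```python
from cell import env
import cv2,numpy as np
o=env.get_obs()
for k in o: print(k,np.round(o[k],4))
print(env.tip_reach)
for n in("top","scene"):
    c=env.read_camera(n); cv2.imwrite(f"pics/{n}0.png",c["color"]); print(n,c["fx"],c["cx"],c["cy"],c["dist"]);print(np.round(c["world_from_camera"],4))
```

```text
cell.py
pics
time_s 0.0
qpos [-62.8488  18.4386  -4.0171  83.1723   1.2968  78.5403  -3.2589]
joint_velocities [-0.0037  0.0495 -0.0213  0.0592  0.0707  0.0066  0.1523]
effort [-4.00000e-04 -4.91270e+01 -4.04100e-01 -3.12532e+01 -6.39000e-02
  4.35000e-02  2.00000e-04]
tool_pos [0.2883 0.582  0.2385]
tool_rot [-1.798941e+02  6.900000e-03  1.536615e+02]
force [ 0.2154  0.3789 -0.2096]
wrist_torque [-0.0299  0.0103  0.0593]
grasp_force 0.0
grip_width 0.0873
0.017
top 392.41737362026623 282.9502758756344 211.57002525303685 [-0.09994195  0.          0.          0.          0.        ]
[[ 0.0161 -0.9709  0.239   0.4194]
 [-0.9999 -0.0154  0.0049 -0.0321]
 [-0.0011 -0.239  -0.971   0.7851]
 [ 0.      0.      0.      1.    ]]
scene 483.0059656749109 290.42061625702854 209.63907411829456 [0.04701172 0.         0.         0.         0.        ]
[[-1.2820e-01  6.3540e-01 -7.6150e-01  1.4285e+00]
 [ 9.9170e-01  8.3200e-02 -9.7600e-02  8.0600e-02]
 [ 1.3000e-03 -7.6770e-01 -6.4080e-01  8.0420e-01]
 [ 0.0000e+00  0.0000e+00  0.0000e+00  1.0000e+00]]
```

View pics/top0.png

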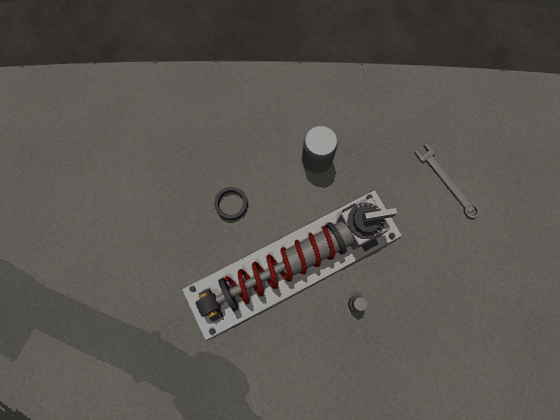

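View pics/scene0.png

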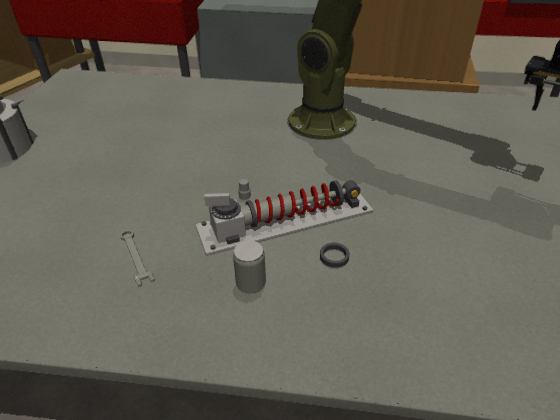

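The top view shows the damper head near (367,220), with the tube running down-left to (205,305) and the lever tip near (395,212). The tin is at (320,145), the socket at (359,303), the spanner at (450,180) and the collar at (231,204). Nothing sits within the lever's sweep. Next I measure the cradle, ticks and lever.

Create h.py:
```python
from cell import env
import cv2,numpy as np
def K(c): return np.array([[c["fx"],0,c["cx"]],[0,c["fy"],c["cy"]],[0,0,1.]])
def cast(c,px,z):
    u=cv2.undistortPoints(np.float64(px).reshape(-1,1,2),K(c),np.float64(c["dist"])).reshape(-1,2)
    T=c["world_from_camera"]; d=np.c_[u,np.ones(len(u))]@T[:3,:3].T; o=T[:3,3]
    return (o+d*((z-o[2])/d[:,2])[:,None])[:,:2]
def proj(c,P):
    T=np.linalg.inv(c["world_from_camera"])
    return cv2.projectPoints(np.float64(P),cv2.Rodrigues(T[:3,:3])[0],T[:3,3],K(c),np.float64(c["dist"]))[0].reshape(-1,2)
def ang(v): return np.degrees(np.arctan2(v[1],v[0]))
```

Run:
```python
from h import *
for n,gc in(("top",[[375,192],[401,236],[207,339],[184,290]]),("scene",None)):
    c=env.read_camera(n); im=c["color"]
    g=cv2.cvtColor(im,cv2.COLOR_BGR2GRAY)
    if gc is not None:
        p=cast(c,gc,.01); print("corners",p.round(3).tolist())
        y=(p[3]+p[2]-p[0]-p[1]);y/=np.linalg.norm(y);o=(p[0]+p[1])/2+y*.07;print("o",o,"ydir",ang(y),"len",np.linalg.norm((p[3]+p[2]-p[0]-p[1])/2),np.linalg.norm(p[0]-p[1]))
    x,yy=(335,180) if n=="top" else (190,180)
    cv2.imwrite(f"pics/{n}1.png",cv2.resize(im[yy:yy+75,x:x+80],None,fx=7,fy=7,interpolation=cv2.INTER_CUBIC))
```

```text
(no output)
```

View pics/top1.png

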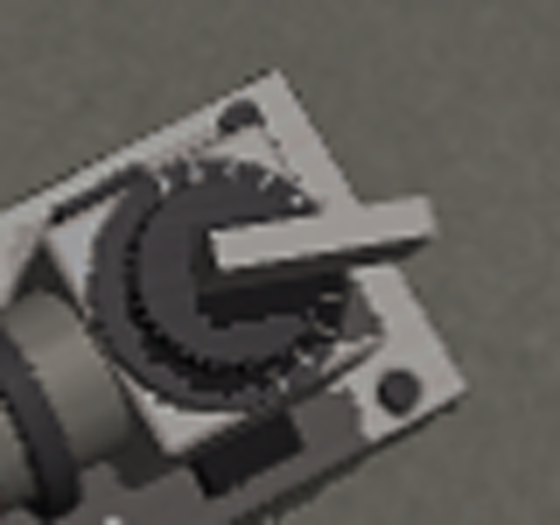

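View pics/scene1.png

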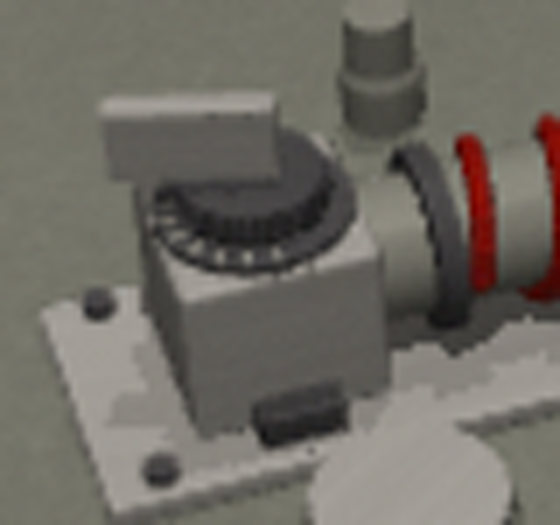

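The top crop shows the lever's top face with corners near (212,235), (428,197), (435,228) and (218,268). The scene crop shows its top edge running from about (102,100) to (276,95). Next I cast these to z=0.122 and check them against the cradle.

Run:
```python
from h import *
c=env.read_camera("top")
q=np.array([[212,235],[428,197],[435,228],[218,268]])/7+[335,180]-.43
p=cast(c,q,.122); a=(p[0]+p[3])/2;b=(p[1]+p[2])/2;d=(b-a)/np.linalg.norm(b-a)
print("rear",a,"tip",b,"len",np.linalg.norm(b-a),"ang",ang(d),"axis",a+d*.010,b-d*.046)
s=env.read_camera("scene")
q=np.array([[100,100],[276,96]])/7+[190,180]-.43
p=cast(s,q,.122);print("scene rear/tip near edge",p.tolist(),ang(p[0]-p[1]),np.linalg.norm(p[0]-p[1]))
# refine cradle edge: bright mask, min area rect in world plane z=.01 
g=cv2.cvtColor(c["color"],cv2.COLOR_BGR2GRAY)
# bezel circle (top .08) from crop extreme points
q=np.array([[92,290],[235,408],[150,167],[290,185],[120,350],[340,330]])/7+[335,180]-.43
w=cast(c,q,.08); A=np.c_[2*w,np.ones(len(w))];r=np.linalg.lstsq(A,(w**2).sum(1),rcond=None)[0];print("bezel",r[:2],np.sqrt(r[2]+r[0]**2+r[1]**2))
# cradle edges by corners scaled: long edges in crop
q=np.array([[278,70],[467,387]])/7+[335,180]-.43
w=cast(c,q,.01);print("end corners",w.tolist(),"x dir",ang(w[0]-w[1]),np.linalg.norm(w[0]-w[1]))
m=(w[0]+w[1])/2; t=np.radians(ang(w[0]-w[1])+90); print("o",m+.07*np.array([np.cos(t),np.sin(t)]))
```

```text
rear [ 0.57787219 -0.17234125] tip [ 0.58877295 -0.22756972] len 0.05629395890169931 ang -78.83471590978505 axis [ 0.57980859 -0.18215198] [ 0.57986551 -0.18244038]
scene rear/tip near edge [[0.5875185333913997, -0.22700533522857053], [0.5779266901597481, -0.17053672310635093]] -80.35966735984292 0.05727746163710703
bezel [ 0.58034012 -0.18201121] 0.0340018239051278
end corners [[0.6602035392336609, -0.2168135382276512], [0.5654889560428231, -0.26833196306118284]] x dir 28.543245935650518 0.10781929496311124
o [ 0.57939871 -0.18108078]
```

Add to h.py:
```python
AX=np.array([.580,-.182]); CL=-151.2   # dial axis, closed lever direction
from scipy.spatial.transform import Rotation as R
def go(th,off,z,r=.033,ccwside=True):
    """tool-axes shift+turn to put the fist beside the lever dir th (deg open), off from its centreline; tool x along tangent"""
    o=env.get_obs(); a=np.radians(CL+th); t=np.array([-np.sin(a),np.cos(a)])
    P=np.r_[AX+r*np.array([np.cos(a),np.sin(a)])+off*t,z]
    M=R.from_euler("xyz",o["tool_rot"],degrees=True).as_matrix()
    yaw=ang(M[:,0]); dy=(CL+th-90)-yaw; dy=(dy+180)%360-180
    print("target",P.round(4),"th",th,"-> shift",(M.T@(P-o["tool_pos"])).round(4),"turn",round(-dy,1))
def state():
    o=env.get_obs(); p=o["tool_pos"]; print(round(o["time_s"],2),p.round(4),o["tool_rot"].round(1),"F",o["force"].round(1),"grip",round(o["grip_width"],4),"j",o["qpos"].round(0))
    e=p[:2]-AX; print("polar: dir open",round((ang(e)-CL)%360,1),"r",np.hypot(*e).round(4))
```

```bash
python3 -c "
from h import *
go(72,.030,.20)"
```

```text
target [ 0.6157 -0.2088  0.2   ] th 72 -> shift [-0.6443 -0.5638  0.0396] turn -37.1
```

Units first: shifts go in shares of 0.75 m and turns go in shares of 90 degrees. So -0.235 m / 0.75 = -0.3133, -0.206 m / 0.75 = -0.2747.

Request:
inch_along:
  ticks: "-0.0333,-0.0293,0,0,0\n-0.0733,-0.064,0,0,0\n-0.1133,-0.0987,0,0,0\n-0.1533,-0.1333,0,0,0\n-0.1933,-0.1693,0,0,0\n-0.2333,-0.204,0,0,0\n-0.2733,-0.24,0,0,0\n-0.3133,-0.2747,0,0,0"
  force: 20

```text
time_s: 0.97
tool_pos: [0.408, 0.2916, 0.2398]
tool_rot: [180.0, 0.0, 153.7]
force: [2.6, -0.9, 0.1]
grip_width: 0.0417
grasp_force: 0.0
```

Request:
inch_along:
  ticks: "-0.04,-0.0347,0,0,0\n-0.08,-0.0707,0,0,0\n-0.12,-0.1053,0,0,0\n-0.16,-0.14,0,0,0\n-0.2,-0.1747,0,0,0\n-0.24,-0.2093,0,0,0\n-0.2733,-0.24,0,0,0\n-0.2933,-0.2573,0,0,0"

```text
time_s: 1.63
tool_pos: [0.52, 0.018, 0.2399]
tool_rot: [-180.0, 0.1, 153.4]
force: [0.3, -0.1, 0.1]
grip_width: 0.001
grasp_force: 0.0
```

```bash
python3 -c "
from h import *
state();go(72,.030,.20)"
```

```text
1.63 [0.52   0.018  0.2399] [-1.800e+02  1.000e-01  1.534e+02] F [ 0.3 -0.1  0.1] grip 0.001 j [-28.   2.  24. 102.  -1.  76.  59.]
polar: dir open 257.9 r 0.2088
target [ 0.6157 -0.2088  0.2   ] th 72 -> shift [-0.1871 -0.1598  0.0404] turn -37.4
```

To row units: -0.187 m / 0.75 = -0.2493, -0.18 m / 0.75 = -0.24, -37.4 degrees / 90 = -0.4156.

Request:
inch_along:
  ticks: "-0.0333,-0.0267,0,-0.0556,0\n-0.0667,-0.056,0,-0.1111,0\n-0.1067,-0.0907,0,-0.1667,0\n-0.1467,-0.1253,0,-0.2222,0\n-0.1867,-0.16,0.0133,-0.2778,0\n-0.22,-0.1867,0.0267,-0.3333,0\n-0.24,-0.204,0.04,-0.3778,0\n-0.2493,-0.2133,0.0533,-0.4156,0"

```text
time_s: 2.3
tool_pos: [0.6159, -0.2076, 0.1988]
tool_rot: [-179.9, -0.0, -169.0]
force: [0.2, -0.6, 0.2]
grip_width: 0.0007
grasp_force: 0.0
```

Request:
inch_along:
  ticks: "0,0,0,0,0\n0,0,0,0,0"

```text
time_s: 2.47
tool_pos: [0.6152, -0.2034, 0.1988]
tool_rot: [179.9, -0.1, -169.1]
force: [-0.4, 1.3, 0.6]
grip_width: 0.0008
grasp_force: 0.0
```

Run:
```python
from h import *
state();go(72,.030,.121)
c=env.read_camera("wrist");cv2.imwrite("pics/w0.png",c["color"])
```

```text
2.47 [ 0.6152 -0.2034  0.1988] [ 1.799e+02 -1.000e-01 -1.691e+02] F [-0.4  1.3  0.6] grip 0.0008 j [ -7.  21.  30.  88. -11.  75. 125.]
polar: dir open 119.9 r 0.0412
target [ 0.6157 -0.2088  0.121 ] th 72 -> shift [ 0.0004 -0.0055  0.0778] turn 0.1
```

View pics/w0.png

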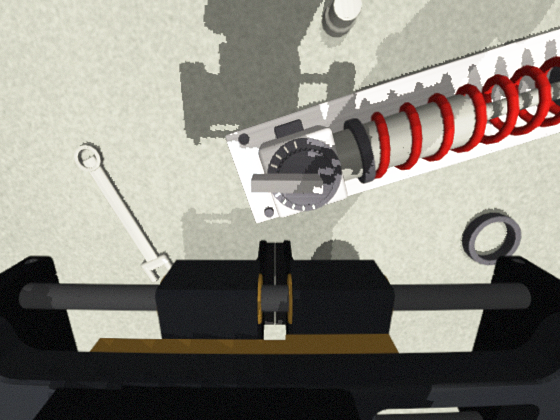

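The wrist view shows the closed, narrow fingertips at (275,245) beside the lever, which runs from (252,182) to (325,182) and is parallel to the finger line. I can descend beside it.

To row units: 0.078 m / 0.75 = 0.104, 0.07 m / 0.75 = 0.0933.

Request:
inch_along:
  ticks: "0,-0.004,0.02,0,0\n0,-0.0067,0.0467,0,0\n0,-0.0067,0.0733,0,0\n0,-0.0067,0.0933,0,0\n0,-0.0067,0.104,0,0\n0,-0.0067,0.104,0,0"

```text
time_s: 3.02
tool_pos: [0.6161, -0.2061, 0.1205]
tool_rot: [179.9, -0.1, -168.9]
force: [-0.5, 0.4, -0.3]
grip_width: 0.0004
grasp_force: 0.0
```

```bash
python3 -c "
from h import *
state();go(72,.0145,.121)"
```

```text
3.02 [ 0.6161 -0.2061  0.1205] [ 1.799e+02 -1.000e-01 -1.689e+02] F [-0.5  0.4 -0.3] grip 0.0004 j [ -6.  25.  29.  92. -13.  67. 127.]
polar: dir open 117.5 r 0.0434
target [ 0.6004 -0.2117  0.121 ] th 72 -> shift [ 0.0165 -0.0025 -0.0005] turn 0.3
```

To row units: 0.017 m / 0.75 = 0.0227, 0.016 m / 0.75 = 0.0213.

Request:
inch_along:
  ticks: "0.0053,-0.0027,0,0,0\n0.0107,-0.0027,0,0,0\n0.0147,-0.0027,0,0,0\n0.0173,-0.0027,0,0,0\n0.0187,-0.0027,0,0,0\n0.02,-0.0027,0,0,0\n0.0213,-0.0027,0,0,0\n0.0227,-0.0027,0,0,0"

```text
time_s: 3.68
tool_pos: [0.6028, -0.2135, 0.1226]
tool_rot: [-179.9, 0.3, -168.9]
force: [7.3, -0.7, 0.0]
grip_width: 0.0001
grasp_force: 3.5
```

Request:
inch_along:
  ticks: "0.0013,0,0,0,0\n0.0027,0,0,0,0\n0.004,0,0,0,0\n0.004,0,0,0,0"

```text
time_s: 4.02
tool_pos: [0.6022, -0.2135, 0.1228]
tool_rot: [-179.8, 0.6, -168.9]
force: [11.5, -1.2, -3.2]
grip_width: 0.0003
grasp_force: 5.5
```

```bash
python3 -c "
from h import *
state();go(63,.0145,.121);go(54,.0145,.121);go(45,.0145,.121)"
```

```text
4.02 [ 0.6022 -0.2135  0.1228] [-179.8    0.6 -168.9] F [11.5 -1.2 -3.2] grip 0.0003 j [ -6.  23.  29.  94. -12.  65. 127.]
polar: dir open 96.4 r 0.0385
target [ 0.5955 -0.2145  0.121 ] th 63 -> shift [0.0068 0.0003 0.0018] turn 9.3
target [ 0.5902 -0.2166  0.121 ] th 54 -> shift [ 0.0123 -0.0007  0.0017] turn 18.3
target [ 0.5847 -0.2177  0.121 ] th 45 -> shift [ 0.018  -0.0008  0.0016] turn 27.3
```

To row units: 0.006 m / 0.75 = 0.008, 0.0045 m / 0.75 = 0.006, 7 degrees / 90 = 0.0778.

Request:
inch_along:
  ticks: "0.002,0,0,0.0111,0\n0.004,0,0,0.0333,0\n0.006,0,0,0.0556,0\n0.008,0,0,0.0778,0\n0.008,0,0,0.0778,0"

```text
time_s: 4.43
tool_pos: [0.5939, -0.216, 0.1226]
tool_rot: [-179.9, 0.3, -176.0]
force: [5.5, -1.2, -1.0]
grip_width: 0.0007
grasp_force: 3.1
```

```bash
python3 -c "
from h import *
state();go(63,.016,.121);go(54,.016,.121);go(45,.016,.121)"
```

```text
4.43 [ 0.5939 -0.216   0.1226] [-179.9    0.3 -176. ] F [ 5.5 -1.2 -1. ] grip 0.0007 j [ -7.  22.  31.  95. -12.  66. 121.]
polar: dir open 83.4 r 0.0368
target [ 0.597  -0.2145  0.121 ] th 63 -> shift [-0.0032  0.0014  0.0016] turn 2.2
target [ 0.5917 -0.2167  0.121 ] th 54 -> shift [ 0.0022 -0.0005  0.0016] turn 11.2
target [ 0.5862 -0.2182  0.121 ] th 45 -> shift [ 0.0079 -0.0016  0.0015] turn 20.2
```

To row units: 0.01 m / 0.75 = 0.0133, 0.009 m / 0.75 = 0.012, 20 degrees / 90 = 0.2222.

Request:
inch_along:
  ticks: "0.0027,-0.0007,0,0.0444,0\n0.0053,-0.0013,0,0.0889,0\n0.008,-0.0013,0,0.1333,0\n0.0107,-0.002,0,0.1778,0\n0.012,-0.002,0,0.2111,0\n0.0133,-0.002,0,0.2222,0\n0.0133,-0.002,0,0.2222,0"

```text
time_s: 5.02
tool_pos: [0.5828, -0.2183, 0.1222]
tool_rot: [-179.9, 0.2, 164.1]
force: [5.0, -2.4, 0.6]
grip_width: 0.0007
grasp_force: 2.7
```

```bash
python3 -c "
from h import *
state();go(45,.016,.121);go(36,.016,.121);go(27,.016,.121);go(18,.016,.121)"
```

```text
5.02 [ 0.5828 -0.2183  0.1222] [-179.9    0.2  164.1] F [ 5.  -2.4  0.6] grip 0.0007 j [-10.  22.  35.  97. -14.  65. 103.]
polar: dir open 65.6 r 0.0364
target [ 0.5862 -0.2182  0.121 ] th 45 -> shift [-0.0032  0.0011  0.0012] turn 0.3
target [ 0.5804 -0.2187  0.121 ] th 36 -> shift [ 0.0022 -0.001   0.0012] turn 9.3
target [ 0.5747 -0.2183  0.121 ] th 27 -> shift [ 0.0078 -0.0022  0.0012] turn 18.3
target [ 0.5691 -0.217   0.121 ] th 18 -> shift [ 0.0135 -0.0025  0.0011] turn 27.3
```

To row units: 0.0125 m / 0.75 = 0.0167, 0.012 m / 0.75 = 0.016, 25 degrees / 90 = 0.2778.

Request:
inch_along:
  ticks: "0.0027,-0.0013,0,0.0444,0\n0.0053,-0.002,0,0.0889,0\n0.008,-0.0027,0,0.1333,0\n0.0107,-0.0027,0,0.1778,0\n0.0133,-0.0033,0,0.2222,0\n0.016,-0.0033,0,0.2667,0\n0.0167,-0.0033,0,0.2778,0"

```text
time_s: 5.6
tool_pos: [0.5698, -0.2174, 0.122]
tool_rot: [180.0, 0.2, 138.9]
force: [5.7, -3.4, -1.4]
grip_width: 0.0007
grasp_force: 3.0
```

```bash
python3 -c "
from h import *
state();go(27,.016,.121);go(18,.016,.121);go(9,.016,.121);go(0,.016,.121)"
```

```text
5.6 [ 0.5698 -0.2174  0.122 ] [180.    0.2 138.9] F [ 5.7 -3.4 -1.4] grip 0.0007 j [-14.  21.  40.  99. -15.  65.  79.]
polar: dir open 45.2 r 0.0368
target [ 0.5747 -0.2183  0.121 ] th 27 -> shift [-0.0042  0.0025  0.001 ] turn -6.9
target [ 0.5691 -0.217   0.121 ] th 18 -> shift [ 0.0008 -0.0002  0.001 ] turn 2.1
target [ 0.5637 -0.2149  0.121 ] th 9 -> shift [ 0.0063 -0.0021  0.001 ] turn 11.1
target [ 0.5588 -0.2119  0.121 ] th 0 -> shift [ 0.0119 -0.0031  0.0009] turn 20.1
```

To row units: 0.013 m / 0.75 = 0.0173, 0.012 m / 0.75 = 0.016, 20 degrees / 90 = 0.2222.

Request:
inch_along:
  ticks: "0.0027,-0.0013,0,0.0444,0\n0.0053,-0.002,0,0.0889,0\n0.008,-0.0027,0,0.1333,0\n0.0107,-0.0033,0,0.1667,0\n0.0133,-0.004,0,0.2,0\n0.016,-0.004,0,0.2222,0\n0.0173,-0.004,0,0.2222,0"

```text
time_s: 6.18
tool_pos: [0.5586, -0.212, 0.1218]
tool_rot: [179.9, 0.3, 119.0]
force: [8.8, -6.6, -5.4]
grip_width: 0.0007
grasp_force: 4.7
```

```bash
python3 -c "
from h import *
state();go(9,.016,.121);go(0,.016,.121)"
```

```text
6.18 [ 0.5586 -0.212   0.1218] [179.9   0.3 119. ] F [ 8.8 -6.6 -5.4] grip 0.0007 j [-18.  21.  44. 101. -15.  65.  60.]
polar: dir open 25.7 r 0.0368
target [ 0.5637 -0.2149  0.121 ] th 9 -> shift [-0.005   0.0031  0.0009] turn -8.8
target [ 0.5588 -0.2119  0.121 ] th 0 -> shift [0.     0.0002 0.0008] turn 0.2
```

To row units: 0.006 m / 0.75 = 0.008, 0.0045 m / 0.75 = 0.006.

Request:
inch_along:
  ticks: "0.002,0,0,0,0\n0.004,0,0,0,0\n0.006,0,0,0,0\n0.008,0,0,0,0\n0.008,0,0,0,0\n0.008,0,0,0,0"

```text
time_s: 6.68
tool_pos: [0.558, -0.2112, 0.1224]
tool_rot: [179.8, 0.9, 119.0]
force: [14.5, -13.3, -11.2]
grip_width: 0.0008
grasp_force: 9.4
```

Run:
```python
from h import *
state();go(0,.016,.121)
for n in ("top","scene"):
    c=env.read_camera(n);im=c["color"];x,y=(335,180) if n=="top" else (180,170)
    cv2.imwrite(f"pics/{n}2.png",cv2.resize(im[y-10:y+75,x:x+90],None,fx=6,fy=6,interpolation=cv2.INTER_CUBIC))
```

```text
6.68 [ 0.558  -0.2112  0.1224] [179.8   0.9 119. ] F [ 14.5 -13.3 -11.2] grip 0.0008 j [-18.  20.  44. 101. -15.  64.  59.]
polar: dir open 24.2 r 0.0366
target [ 0.5588 -0.2119  0.121 ] th 0 -> shift [-0.001   0.0004  0.0014] turn 0.2
```

View pics/scene2.png

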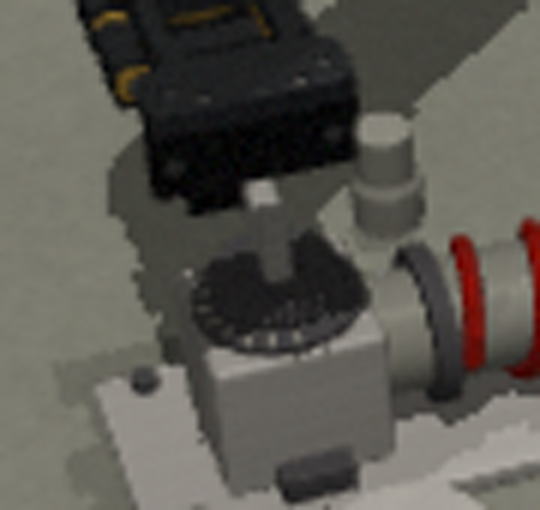

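The stop is confirmed: force rose to 20 N with only 1 mm of motion. The scene crop shows the lever from (262,190) to (280,270), pointing back toward the robot, which is closed. Now I back off, lift over and come down on the other flank.

Request:
inch_along:
  ticks: "-0.0053,0,0,0,0\n-0.0107,0,0,0,0\n-0.0187,0,0,0,0\n-0.0293,0,0,0,0\n-0.0293,0,-0.0267,0,0\n-0.0293,0,-0.0533,0,0\n-0.0293,0,-0.0667,0,0\n-0.0293,0,-0.0667,0,0"

```text
time_s: 7.45
tool_pos: [0.5661, -0.2248, 0.1738]
tool_rot: [179.8, 0.1, 119.1]
force: [0.5, 0.2, -0.1]
grip_width: 0.0003
grasp_force: 0.0
```

```bash
python3 -c "
from h import *
state();go(0,-.032,.172)"
```

```text
7.45 [ 0.5661 -0.2248  0.1738] [1.798e+02 1.000e-01 1.191e+02] F [ 0.5  0.2 -0.1] grip 0.0003 j [-17.  19.  45.  96. -14.  71.  60.]
polar: dir open 43.2 r 0.045
target [ 0.5357 -0.1699  0.172 ] th 0 -> shift [0.0628 0.0001 0.0016] turn 0.3
```

To row units: 0.063 m / 0.75 = 0.084, 0.056 m / 0.75 = 0.0747.

Request:
inch_along:
  ticks: "0.016,0,0,0,0\n0.0373,0,0,0,0\n0.0587,0,0,0,0\n0.0747,0,0,0,0\n0.084,0,0,0,0\n0.084,0,0.0267,0,0\n0.084,0,0.0533,0,0\n0.084,0,0.0707,0,0"

```text
time_s: 8.12
tool_pos: [0.533, -0.1678, 0.1162]
tool_rot: [-179.9, -0.1, 119.1]
force: [0.5, -0.3, -0.5]
grip_width: 0.0007
grasp_force: 0.0
```

Request:
inch_along:
  ticks: "0,0,0,0,0\n0,0,0,0,0"

```text
time_s: 8.28
tool_pos: [0.5336, -0.1689, 0.1177]
tool_rot: [-179.9, -0.1, 119.0]
force: [-0.3, 0.1, -0.1]
grip_width: 0.0004
grasp_force: 0.0
```

```bash
python3 -c "
from h import *
state();go(0,-.016,.121)"
```

```text
8.28 [ 0.5336 -0.1689  0.1177] [-1.799e+02 -1.000e-01  1.190e+02] F [-0.3  0.1 -0.1] grip 0.0004 j [-23.  16.  44. 106. -12.  63.  54.]
polar: dir open 315.4 r 0.0483
target [ 0.5434 -0.1839  0.121 ] th 0 -> shift [-0.0179  0.0013 -0.0033] turn 0.2
```

To row units: -0.022 m / 0.75 = -0.0293, -0.02 m / 0.75 = -0.0267.

Request:
inch_along:
  ticks: "-0.0053,0.0013,-0.0027,0,0\n-0.012,0.0013,-0.004,0,0\n-0.0173,0.0013,-0.004,0,0\n-0.0213,0.0013,-0.004,0,0\n-0.024,0.0013,-0.004,0,0\n-0.0267,0.0013,-0.004,0,0\n-0.0293,0.0013,-0.004,0,0\n-0.0293,0.0013,-0.004,0,0"

```text
time_s: 8.95
tool_pos: [0.5447, -0.1852, 0.1213]
tool_rot: [-179.9, -0.4, 119.1]
force: [-4.5, 5.9, 4.3]
grip_width: 0.0002
grasp_force: 3.7
```

```bash
python3 -c "
from h import *
state();go(0,-.016,.121);go(9,-.016,.121);go(18,-.016,.121)"
```

```text
8.95 [ 0.5447 -0.1852  0.1213] [-179.9   -0.4  119.1] F [-4.5  5.9  4.3] grip 0.0002 j [-21.  18.  44. 103. -14.  64.  57.]
polar: dir open 336.5 r 0.0354
target [ 0.5434 -0.1839  0.121 ] th 0 -> shift [ 0.0019 -0.0005  0.0003] turn 0.3
target [ 0.5441 -0.1896  0.121 ] th 9 -> shift [-0.0035 -0.0026  0.0002] turn -8.7
target [ 0.5457 -0.1951  0.121 ] th 18 -> shift [-0.0091 -0.0039  0.0002] turn -17.7
```

To row units: -0.007 m / 0.75 = -0.0093, -0.006 m / 0.75 = -0.008, -13 degrees / 90 = -0.1444.

Request:
inch_along:
  ticks: "-0.002,-0.0013,0,-0.0222,0\n-0.004,-0.0027,0,-0.0556,0\n-0.006,-0.004,0,-0.0889,0\n-0.008,-0.0047,0,-0.1222,0\n-0.0093,-0.0047,0,-0.1444,0\n-0.0093,-0.0047,0,-0.1444,0"

```text
time_s: 9.45
tool_pos: [0.5463, -0.1952, 0.1214]
tool_rot: [180.0, -0.0, 132.1]
force: [-0.0, 1.2, -0.6]
grip_width: 0.0001
grasp_force: 0.7
```

```bash
python3 -c "
from h import *
state();go(9,-.016,.121);go(18,-.016,.121);go(27,-.016,.121);go(36,-.016,.121)"
```

```text
9.45 [ 0.5463 -0.1952  0.1214] [180.   -0.  132.1] F [-0.   1.2 -0.6] grip 0.0001 j [-18.  18.  41. 103. -13.  64.  70.]
polar: dir open 352.6 r 0.0362
target [ 0.5441 -0.1896  0.121 ] th 9 -> shift [0.0056 0.0022 0.0004] turn 4.3
target [ 0.5457 -0.1951  0.121 ] th 18 -> shift [ 0.0004 -0.0003  0.0004] turn -4.7
target [ 0.5482 -0.2003  0.121 ] th 27 -> shift [-0.0051 -0.002   0.0004] turn -13.7
target [ 0.5515 -0.205   0.121 ] th 36 -> shift [-0.0108 -0.0027  0.0004] turn -22.7
```

To row units: -0.0105 m / 0.75 = -0.014, -0.003 m / 0.75 = -0.004, -21 degrees / 90 = -0.2333.

Request:
inch_along:
  ticks: "-0.0027,-0.0013,0,-0.0444,0\n-0.0053,-0.002,0,-0.0889,0\n-0.008,-0.0027,0,-0.1333,0\n-0.0107,-0.0033,0,-0.1778,0\n-0.0127,-0.004,0,-0.2111,0\n-0.014,-0.004,0,-0.2333,0\n-0.014,-0.004,0,-0.2333,0"

```text
time_s: 10.03
tool_pos: [0.5513, -0.2061, 0.1216]
tool_rot: [-180.0, 0.0, 153.0]
force: [0.7, -1.1, 0.4]
grip_width: 0.0006
grasp_force: 0.0
```

```bash
python3 -c "
from h import *
state();go(27,-.016,.121);go(36,-.016,.121);go(45,-.016,.121);go(54,-.016,.121)"
```

```text
10.03 [ 0.5513 -0.2061  0.1216] [-180.    0.  153.] F [ 0.7 -1.1  0.4] grip 0.0006 j [-14.  18.  38. 102. -12.  64.  91.]
polar: dir open 11.2 r 0.0375
target [ 0.5482 -0.2003  0.121 ] th 27 -> shift [0.0053 0.0038 0.0006] turn 7.2
target [ 0.5515 -0.205   0.121 ] th 36 -> shift [0.0003 0.001  0.0006] turn -1.8
target [ 0.5554 -0.2092  0.121 ] th 45 -> shift [-0.0051 -0.0009  0.0006] turn -10.8
target [ 0.56   -0.2127  0.121 ] th 54 -> shift [-0.0108 -0.002   0.0007] turn -19.8
```

To row units: -0.0105 m / 0.75 = -0.014, -0.0095 m / 0.75 = -0.0127, -19 degrees / 90 = -0.2111.

Request:
inch_along:
  ticks: "-0.0027,0,0,-0.0444,0\n-0.0053,0,0,-0.0889,0\n-0.008,-0.0007,0,-0.1222,0\n-0.0107,-0.0013,0,-0.1556,0\n-0.0127,-0.0013,0,-0.1889,0\n-0.014,-0.0013,0,-0.2111,0\n-0.014,-0.0013,0,-0.2111,0"

```text
time_s: 10.62
tool_pos: [0.5601, -0.2115, 0.1216]
tool_rot: [-180.0, 0.0, 172.0]
force: [0.3, 0.6, -0.3]
grip_width: 0.0003
grasp_force: 0.0
```

```bash
python3 -c "
from h import *
state();go(54,-.016,.121);go(63,-.016,.121);go(72,-.016,.121)"
```

```text
10.62 [ 0.5601 -0.2115  0.1216] [-180.    0.  172.] F [ 0.3  0.6 -0.3] grip 0.0003 j [-11.  19.  35. 100. -12.  65. 110.]
polar: dir open 27.2 r 0.0356
target [ 0.56   -0.2127  0.121 ] th 54 -> shift [-0.0001 -0.0012  0.0006] turn -0.8
target [ 0.565  -0.2155  0.121 ] th 63 -> shift [-0.0055 -0.0033  0.0006] turn -9.8
target [ 0.5705 -0.2174  0.121 ] th 72 -> shift [-0.0111 -0.0044  0.0006] turn -18.8
```

To row units: -0.0103 m / 0.75 = -0.0137, -0.009 m / 0.75 = -0.012, -18 degrees / 90 = -0.2.

Request:
inch_along:
  ticks: "-0.0027,-0.0013,0,-0.0444,0\n-0.0053,-0.0027,0,-0.0889,0\n-0.008,-0.004,0,-0.1222,0\n-0.0107,-0.0047,0,-0.1556,0\n-0.012,-0.0053,0,-0.1778,0\n-0.0137,-0.0053,0,-0.2,0\n-0.0137,-0.0053,0,-0.2,0"

```text
time_s: 11.2
tool_pos: [0.5698, -0.2165, 0.1215]
tool_rot: [-180.0, 0.0, -170.0]
force: [-0.7, -0.5, 0.2]
grip_width: 0.0003
grasp_force: 0.0
```

```bash
python3 -c "
from h import *
state();go(72,-.016,.121);go(72,-.035,.18)"
```

```text
11.2 [ 0.5698 -0.2165  0.1215] [-180.    0. -170.] F [-0.7 -0.5  0.2] grip 0.0003 j [ -8.  20.  32.  98. -11.  65. 127.]
polar: dir open 44.8 r 0.0359
target [ 0.5705 -0.2174  0.121 ] th 72 -> shift [-0.0005 -0.001   0.0005] turn -0.8
target [ 0.5518 -0.221   0.18  ] th 72 -> shift [ 0.0185 -0.0013 -0.0585] turn -0.8
```

Force is near zero at the fourth click. I back off (+x), lift, move clear and look.

To row units: -0.12 m / 0.75 = -0.16, -0.09 m / 0.75 = -0.12.

Request:
inch_along:
  ticks: "0.0067,0,0,0,0\n0.016,0,0,0,0\n0.0267,0,0,0,0\n0.0293,0,0,0,0\n0.0293,0,-0.04,0,0\n0.0333,0,-0.08,0,0\n0.0533,0,-0.12,0,0\n0.08,0,-0.16,0,0"

```text
time_s: 11.87
tool_pos: [0.5106, -0.2263, 0.2426]
tool_rot: [-180.0, 0.0, -169.9]
force: [0.8, 0.0, 0.5]
grip_width: -0.0
grasp_force: 0.0
```

Request:
inch_along:
  ticks: "0.04,0.04,0,0,0\n0.0667,0.08,0,0,0\n0.0667,0.1333,0,0,0\n0.0667,0.1867,0,0,0\n0.0667,0.2267,0,0,0\n0.0667,0.2533,0,0,0\n0.0667,0.2667,0,0,0\n0.0667,0.2667,0,0,0"

```text
time_s: 12.53
tool_pos: [0.426, -0.037, 0.2416]
tool_rot: [180.0, 0.0, -169.8]
force: [-1.1, -0.5, 0.4]
grip_width: 0.0003
grasp_force: 0.0
```

Request:
inch_along:
  ticks: "0,0,0,0,0\n0,0,0,0,0\n0,0,0,0,0"

```text
time_s: 12.78
tool_pos: [0.4266, -0.0405, 0.2415]
tool_rot: [-180.0, -0.0, -170.1]
force: [0.4, 0.2, -0.2]
grip_width: 0.001
grasp_force: 0.0
```

Run:
```python
from h import *
state()
c=env.read_camera("top");cv2.imwrite("pics/top3.png",cv2.resize(c["color"][180:255,335:415],None,fx=7,fy=7,interpolation=cv2.INTER_CUBIC)); cv2.imwrite("pics/top3f.png",c["color"])
```

```text
12.78 [ 0.4266 -0.0405  0.2415] [-180.    -0.  -170.1] F [ 0.4  0.2 -0.2] grip 0.001 j [-21. -10.  20. 113.   4.  77.  98.]
polar: dir open 288.5 r 0.2087
```

View pics/top3.png

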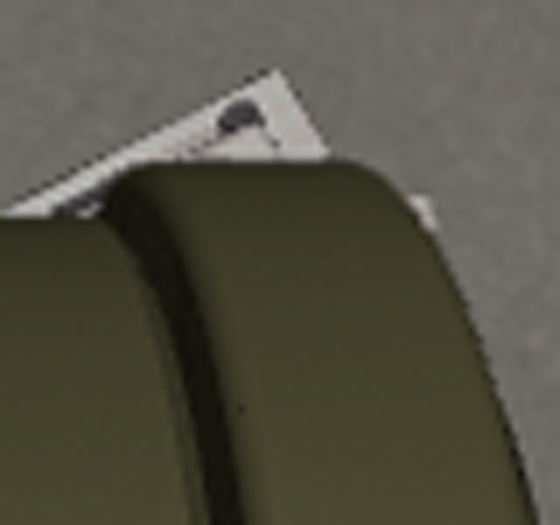

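View pics/top3f.png

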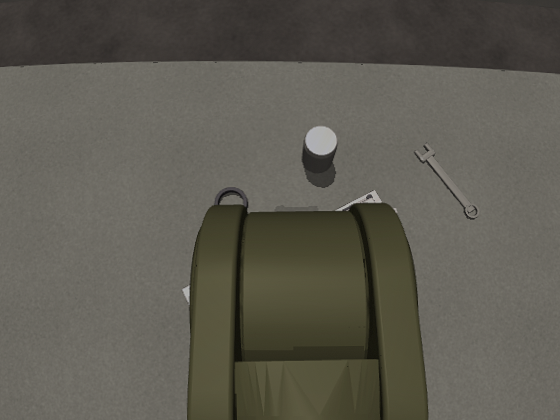

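The arm hides most of the dial in the top view. The visible lever tip corner at crop (428,200) still matches the starting one (428,197), which was click 4. I'll confirm from the scene camera by comparing it with the first picture.

Run:
```python
from h import *
c=env.read_camera("scene");im=c["color"];a=cv2.imread("pics/scene0.png")
f=lambda i:cv2.resize(i[180:255,190:270],None,fx=5,fy=5,interpolation=cv2.INTER_CUBIC)
cv2.imwrite("pics/s3.png",np.hstack([f(a),f(im)]))
```

```text
(no output)
```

View pics/s3.png

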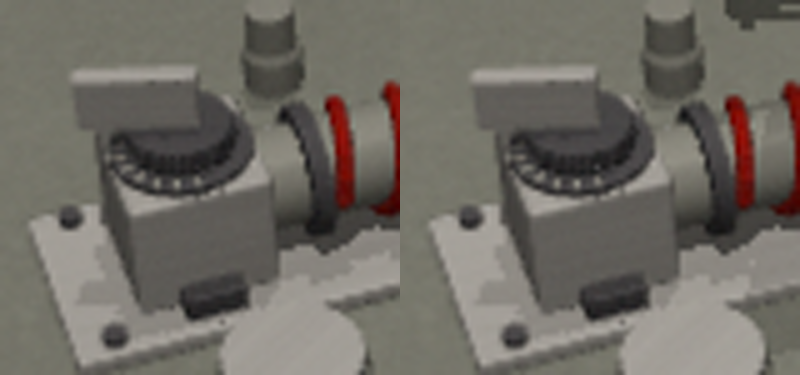

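The lever (top edge (72,70)–(198,68) on the left, (472,70)–(598,68) on the right) sits exactly as at the start. I measured that as 72° open, the fourth click, and it agrees with the four pushes. The robot is clear, so I hand in.

```bash
python3 -c "
from cell import env
print(env.sign_off())"
```

```text
the job is handed in; nothing more can be done
None
```

I pushed the dial clockwise until it was closed against its stop, then back four clicks; before hand-in the pictures showed it resting in the fourth click with the arm clear, and sign-off returned no verdict.

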